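# Press a vial cassette under the leaf springs of a sampler loading dock

### The arm

A 6-joint arm with a two-finger parallel gripper is mounted at the origin on the work surface. World frame = base frame: x ahead of the robot, y to its left, z up, the work surface at z = 0. Lengths are in m, angles in rad, forces in N, time in s.
With the tool pointing down it reaches from about 0.375 to 0.825 m from the base axis. Payload 5.5 kg.
Tool frame: the origin (TCP) lies on the centre line of the jaws, within the pads' length; the fingertips stand 11 mm ahead of it and the grasp point (between the pads) lies 8 mm behind it (tip_reach is the distance from the TCP to the fingertips, in m); z points along the fingers, y is the direction in which the jaws open and shut (so a half turn about z gives the same grasp; the last joint's range is limited). The gripper opens to 85 mm and grips with 20 to 120 N. Pads are 22 mm wide; open, the fingers measure 114 mm over their backs; the gripper's body (76 mm by 85 mm) begins 54 mm behind the grasp point. The pads swing forward as they close: fully open they stand 13 mm farther back than shut.
Start: joints at [1.331, 0.314, -0.047, 1.21, 0, 1.571], TCP at [0.143, 0.583, 0.242] pointing down, gripper open.
Joint ranges: [-2.67, 2.67], [-0.69, 1.73], [-1.03, 1.25], [-2.08, 2.16], [-1.42, 1.45], [-3.14, 3.14]. Speed limits (rad/s): [2.39, 2.39, 3.01, 3.14, 3.14, 3.14].

### API

Orientations are given as a unit quaternion [w, x, y, z].
In Python, from bench import reach, servo_line, move_j, open_jaws, grasp, pause, ik, capture, camera_model, MotionError, close_job, boxes_of, regions_of, current_clock, current_joint_pos, current_joint_vel, current_effort, current_position, current_tcp_rot, current_ft_force, current_ft_torque, current_opening, tip_reach gives the robot as it stands. Calls block until the motion is done:
- reach(position, orientation): joint-space move of the TCP to a pose.
- servo_line(position, orientation=None, max_speed=0.15, until_force=None): straight line of the TCP; orientation=None keeps the orientation; max_speed is the mean speed in m/s. With until_force (N) it stops when the force on the tool has changed by that much, and returns True; else False.
- move_j(angles): joint-space move.
- open_jaws() and grasp(strength=None): open the fingers fully, or close them until they stop; strength is the grip in N (None keeps the last).
- pause(seconds).
- ik(position, orientation): joint angles nearest the present ones, or None.
- capture(name): name is "scene" or "top" or "wrist"; returns the picture (420x560x3 uint8, red, green, blue); there is no depth.
- camera_model(name): a dict with "fov_y" (degrees; the focal length in pixels is half the picture's height over the tangent of half this angle, whatever the lens; pixels are square), "cx", "cy" (the principal point, pixels), "xyz" and "orientation" of the camera in the world; the wrist camera has in their place "mount" (4x4, takes a point from camera to tool coordinates, whose origin is the TCP and whose axes are the flange's). Camera axes: x right, y up, looking along -z (the intrinsics and any distortion apply to the point x, -y, -z); pixel columns grow to the right and rows downward; lengths in m; the calibration is good to about 2 mm. A picture is of the moment at which its call begins: read the wrist's pose just before it. camera_model takes no time and is no camera call.
A pose or a line that the arm cannot do raises MotionError and nothing moves.
- close_job(): hands the job in, once; it reports no verdict.
Trained networks look in the newest picture that a camera, given by its name, has taken for a name from the list of things; names that differ only in an ending like _2 or _b are one class to them, and where a whole thing is asked for, a point or a joint stands for the part that bears it (a point fixed in the world has none). Each returns a list of dicts, best first, with "conf" (0 to 1); they miss things now and then, are a little off and sometimes report something else, mostly with a low value. They report only what shows in the picture. A call takes as long as a camera call. They do not tell look-alikes from the thing itself.
- boxes_of(target, camera): "xyz" ([x, y, z] in m, in world coordinates, good to about 4 mm: the middle of the surface that is visible of it).
- regions_of(target, camera): "region" (420x560 bool, what is visible of it).
Readings, each from a call of its own:
- current_clock(): time.
- current_joint_pos(): joint angles.
- current_joint_vel(): joint speeds.
- current_effort(): joint torques, N m.
- current_position(): TCP position.
- current_tcp_rot(): TCP orientation.
- current_ft_force(): force on the tool from outside, world axes, zero at the start.
- current_ft_torque(): the same for the moment, N m.
- current_opening(): finger opening in m.
Only numpy, scipy, OpenCV 4.12 (cv2) and the standard library are available. Lean on these libraries where they do the work, as an engineer would, in place of code of your own. Each camera call takes 0.05 s, during which the arm holds its last target. There are 200 camera calls.

### The job

With the fingertips press the vial cassette down hard on its bare black ledge, so that the sprung yellow lifter sinks, and keeping it pressed slide it forward under the two leaf springs of the dock until it is fully home against the blue end stop and the lifter has sprung up behind it; then take the hand away. Only press and push the cassette: do not tip or lift it, and leave everything else where it stands.

Things in the scene. Friction and masses are not known exactly. Their poses are not given: they have to be found in the camera images.
- dock: Fixed loading dock, 240 mm long, 122 wide, 50 high. Origin on the table below the line where the yellow lifter ends and the steel floor begins; x = sliding direction, z up. Rails: inner faces at y +-45 mm, tops at z 37, x -125 to 115. Lifter: x -119 to -2. Steel floor (z 20) from x 0 to the face of the blue end stop at x 100 (its top at z 44).
- lips (a point): Middle of the gap between two rigid blue lips on the rails (dock x 12, y 0, z 37 mm: height of their undersides). They are 24 mm long, tops at dock z 50, and overhang the channel in to y +-35 mm; the lane of 70 mm between them is open above for vials and fingers. A leaf spring slopes down behind each lip.
- cassette: Loose vial cassette, 0.17 to 0.34 kg: plate 96 mm long (x), 86 wide, 12 thick; origin at the centre of its underside, z up, x forward to its nose (as the dock's x). Its plate sits between the rails on the raised lifter, nose 4 to 14 mm short of the lips and too high for them: it must sink 6 mm or more. Home: origin at dock x 52, z 20 mm, rear edge 4 mm past the floor's edge.
- ledge (a point): Centre of the top of the cassette's bare black rear ledge, 38 mm long: rear edge 19 mm behind; 19 mm ahead the flat upright rear face of a blue block (62 wide, 16 high, 12 vials fixed in it up to 27 mm above the ledge), which fingertips on the ledge push. Axes as the cassette's. At dock z 43 with the lifter up, 33 with it fully down, 32 at home.
- home (a point): Where the point ledge lies when the cassette is fully home (dock x 23, y 0, z 32 mm); axes as the dock's: slide along its x.
- lifter (a joint): Sink of the yellow sprung lifter plate in m: 0 = up (top at dock z = 31), 0.010 = fully down (top at dock z = 21, 1 mm over the steel floor). It pushes up with 8.5 N when up, 14 N when fully down. It rises behind the cassette once the cassette's rear edge has passed it, and so locks it in.
- leaf_left (a joint): Upward bend of the leaf spring at the dock's +y side, rad: 0 at rest (40 mm long, 9 mm wide, tip at dock x = 61, 27 mm above the table), about 0.13 when it lies on the deck of the cassette, pressing with about 4 N. Cassette and dock slide easily on one another (friction about 0.2).
- leaf_right (a joint): The same for the leaf spring at the dock's -y side.
- amber_jar: Loose amber jar, 54 mm across, 85 tall; origin at its underside. Leave alone.
- vial_a: Loose clear vial with a black cap, 24 mm across, 46 tall; origin at its underside. Leave alone.
- vial_b: Loose clear vial with a red cap, 24 mm across, 46 tall; origin at its underside. Leave alone.
- beaker: Loose glass beaker, 64 mm across, 85 tall; origin at its underside. Leave alone.
- collar: Loose brass collar, 44 mm across, 14 tall; origin at its underside. Leave alone.
- screwdriver: Loose screwdriver lying down; origin at its underside. Leave alone.
- tip_box: Loose green box, 85 x 120 mm, 50 tall; origin at its underside. Leave alone.
There are look-alikes about, which are no part of the job. Of the things that look like the cassette, the smallest one is meant.

How it is judged:
By the outcome, as a careful person would: the job done as asked, in the order asked, and still so for the second after the job is handed in, with the robot touching nothing.
It also fails if it takes over 40 s, if anything falls off the work surface, if the arm or the gripper's body presses on something with over 40 N, if the wrist force passes 120 N, or if a joint passes its speed limit or range.

## Working session

There is one attempt and no reset: what is moved stays moved. The work goes in short steps, each a Python script; the robot and the scene stay as the last script left them, time stands still between calls to the robot, and variables do not carry over. Pictures are saved under pics/ and viewed, about 8 in all and at most 12, crops included, and the job is handed in when it is done.

```bash
ls; mkdir -p pics; python3 - <<'E'
from bench import *
import cv2,numpy as np
for c in ("top","scene"):
    im=capture(c); cv2.imwrite(f"pics/{c}0.png",im[:,:,::-1])
    print(c,camera_model(c))
    for t in ("cassette","dock","lips","ledge","lifter","leaf_left"):
        try: print(t,[(np.round(b["xyz"],3).tolist(),round(b["conf"],2)) for b in boxes_of(t,c)])
        except Exception as e: print(t,e)
print(camera_model("wrist"),current_clock(),tip_reach, current_tcp_rot())
E
```

```text
pics
top {'fov_y': 51.60868423644443, 'cx': 276.92353098371285, 'cy': 213.6482639037003, 'xyz': array([ 0.43616369, -0.03282451,  1.4206198 ]), 'orientation': array([-0.70071425, -0.02676015,  0.02707764,  0.7124256 ])}
cassette [([0.34, -0.161, 0.02], 0.85), ([0.526, -0.138, 0.042], 0.78), ([0.426, 0.124, 0.017], 0.66)]
dock [([0.608, -0.134, 0.031], 0.63)]
lips [([0.611, -0.132, 0.03], 0.58)]
ledge [([0.343, -0.156, 0.016], 0.87), ([0.649, -0.34, 0.044], 0.66), ([0.521, -0.134, 0.044], 0.65)]
lifter [([0.475, -0.14, 0.032], 0.54), ([0.594, 0.07, 0.024], 0.53)]
leaf_left []
scene {'fov_y': 56.4144334873485, 'cx': 279.70564823834707, 'cy': 211.61867387441674, 'xyz': array([ 1.09645799, -0.09350349,  0.92010376]), 'orientation': array([0.70592386, 0.19648519, 0.18436719, 0.65503726])}
cassette [([0.443, 0.119, 0.017], 0.98), ([0.357, -0.161, 0.014], 0.93), ([0.541, -0.136, 0.044], 0.62)]
dock [([0.622, -0.134, 0.026], 0.95)]
lips [([0.622, -0.134, 0.032], 0.64), ([0.527, -0.001, 0.027], 0.45)]
ledge [([0.546, -0.139, 0.042], 0.97), ([0.443, 0.116, 0.016], 0.91), ([0.361, -0.167, 0.014], 0.67), ([0.633, -0.339, 0.052], 0.36)]
lifter [([0.619, -0.095, 0.033], 0.61), ([0.47, -0.136, 0.032], 0.56)]
leaf_left [([0.54, -0.142, 0.042], 0.24)]
{'fov_y': 59.88597176055084, 'cx': 270.9881085242046, 'cy': 208.22769564782402, 'mount': array([[ 1.54506451e-03,  9.44934847e-01,  3.27254867e-01,
         8.44752598e-02],
       [ 9.99998798e-01, -1.50350054e-03, -3.79987003e-04,
         3.53656579e-05],
       [ 1.32964909e-04,  3.27255060e-01, -9.44936034e-01,
        -1.31128610e-01],
       [ 0.00000000e+00,  0.00000000e+00,  0.00000000e+00,
         1.00000000e+00]])} 0.7 0.011 [5.81137801e-06 1.19599610e-01 9.92822206e-01 1.94630165e-05]
```

View pics/top0.png

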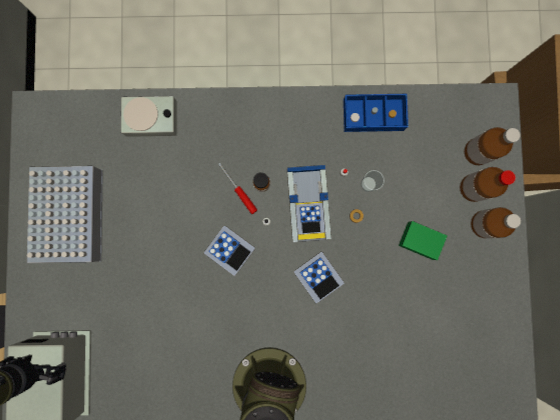

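View pics/scene0.png

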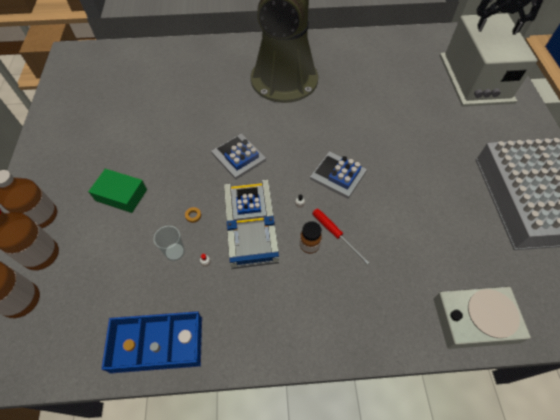

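Candidates for the cassette in the top picture: (311,217) between the dock's rails, (229,250) on the table, and (320,277) on the table. The description asks for the smallest one, sitting on the dock's lifter, so I choose (311,217). I'll check it in a close crop.

```bash
python3 - <<'E'
import cv2,numpy as np
a=cv2.imread("pics/top0.png")[155:310,195:350]; b=cv2.imread("pics/scene0.png")[125:280,200:375]
f=lambda i:cv2.resize(i,None,fx=390/155,fy=390/155,interpolation=cv2.INTER_CUBIC)
cv2.imwrite("pics/crop1.png",np.hstack([f(a)[:, :390],f(b)[:, :410]]))
E
```

```text
(no output)
```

View pics/crop1.png

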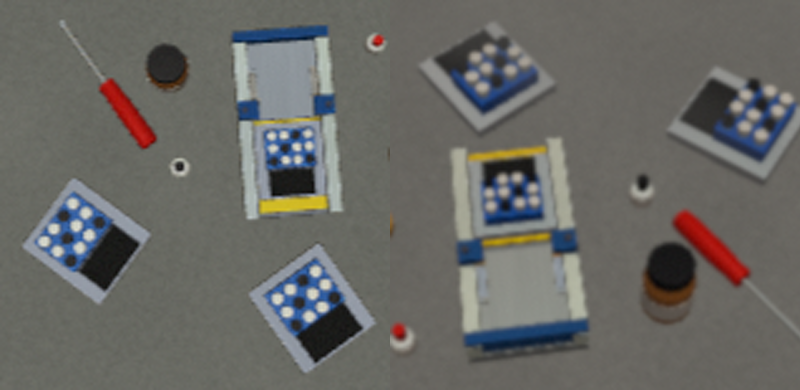

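The crop shows that the cassette in the dock, with its ledge at crop (290,182) toward the robot, is smaller than both table ones. The choice is confirmed. Next is the wrist view.

```bash
python3 - <<'E'
from bench import *
import cv2,numpy as np,json
from scipy.spatial.transform import Rotation as R
q=[0,0,1,0]; p=[0.50,-0.134,0.24]
print(ik(p,q))
reach(p,q); grasp(20)
P=current_position(); Q=current_tcp_rot()
im=capture("wrist"); cv2.imwrite("pics/w1.png",im[:,:,::-1])
json.dump([list(P),list(Q)],open("w1.json","w"))
print(P,Q,current_clock(),current_opening(),current_ft_force())
for t in ("cassette","dock","ledge","lips","lifter"):
    print(t,[(np.round(b["xyz"],4).tolist(),round(b["conf"],2)) for b in boxes_of(t,"wrist")])
E
```

```text
[-0.26184679  0.15993007 -0.24887068  1.16199557  0.         -0.26184679]
[ 0.49999555 -0.13403035  0.24000058] [-6.74059291e-06  3.81479261e-05  9.99999999e-01  1.79387321e-05] 4.3333 -0.00017533263777769756 [ 0.83425311  0.22536926 -0.00971949]
cassette [([0.5156, -0.1399, 0.0424], 0.88), ([0.4269, 0.0972, 0.0126], 0.88), ([0.3697, -0.1619, 0.0352], 0.71), ([0.587, 0.0652, 0.0218], 0.64)]
dock [([0.5371, -0.1377, 0.0336], 0.85), ([0.5857, 0.0616, 0.0222], 0.17)]
ledge [([0.4265, 0.0921, 0.0184], 0.9), ([0.5206, -0.1398, 0.0443], 0.82), ([0.3747, -0.154, 0.0378], 0.69), ([0.5431, -0.1344, 0.039], 0.25)]
lips []
lifter [([0.4687, -0.1437, 0.0288], 0.84)]
```

View pics/w1.png

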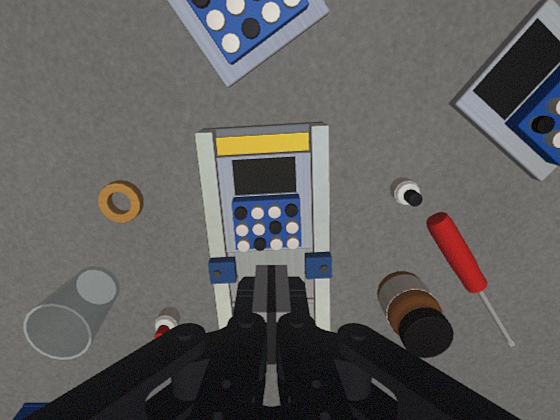

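```bash
python3 - <<'E'
import cv2
a=cv2.imread("pics/w1.png")[112:290,180:350]
a=cv2.resize(a,None,fx=4,fy=4,interpolation=cv2.INTER_CUBIC)
for i in range(0,170,10): cv2.putText(a,str(180+i),(i*4,8),0,.3,(0,255,255)); cv2.line(a,(i*4,8),(i*4,14),(0,255,255),1)
for i in range(8,178,10): cv2.putText(a,str(112+i),(0,i*4+3),0,.3,(0,255,255)); cv2.line(a,(20,i*4),(26,i*4),(0,255,255),1)
cv2.imwrite("pics/w1c.png",a[:600])
E
```

```text
(no output)
```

View pics/w1c.png

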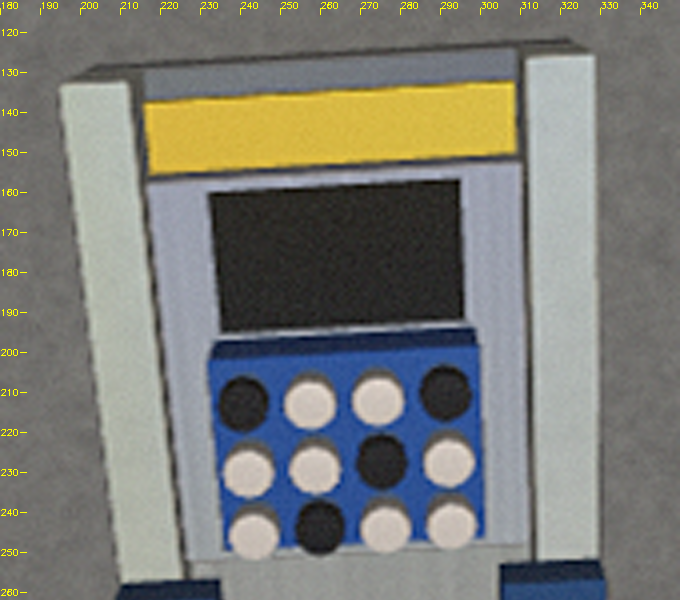

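```bash
cat > cam.py <<'E'
from bench import camera_model
import numpy as np
from scipy.spatial.transform import Rotation as R
def project(W,P,Q):
    "world points -> wrist pixels"
    m=camera_model("wrist"); M=m["mount"]
    T=R.from_quat(np.roll(Q,-1)).as_matrix()
    t=(np.asarray(W)-P)@T
    c=(t-M[:3,3])@M[:3,:3]
    f=210/np.tan(np.radians(m["fov_y"]/2))
    return np.c_[m["cx"]+f*c[:,0]/-c[:,2], m["cy"]-f*c[:,1]/-c[:,2]]
def world(L,x,y,th):
    L=np.asarray(L,float); c,s=np.cos(th),np.sin(th)
    return np.c_[x+c*L[:,0]-s*L[:,1], y+s*L[:,0]+c*L[:,1], L[:,2]]
E
python3 - <<'E'
from cam import *
import json
from scipy.optimize import least_squares
P,Q=json.load(open("w1.json"))
D=np.array([[-125,-61,37],[-125,-45,37],[-125,45,37],[-125,61,37],[0,-61,37],[0,-35,37],[0,35,37],[0,61,37]])/1e3
d=np.array([[195,133.2],[212.2,132.5],[311.5,126.2],[329,125.5],[210,258.2],[235,257],[305,253.7],[331,252]])
C=np.array([[-48,-43,43],[-48,43,43],[48,-43,43],[48,43,43],[-48,-31,43]])[:4]/1e3
c=np.array([[217.2,157.2],[309.7,152.7],[227.5,252],[311.7,248.2]])
r1=least_squares(lambda v:(project(world(D,*v),P,Q)-d).ravel(),[.6,-.134,0]); print("dock",r1.x,np.degrees(r1.x[2])); print(r1.fun.reshape(-1,2).round(1).tolist())
r2=least_squares(lambda v:(project(world(C,*v),P,Q)-c).ravel(),[.54,-.134,0]); print("cas",r2.x,np.degrees(r2.x[2])); print(r2.fun.reshape(-1,2).round(1).tolist())
x,y,th=r1.x; e=r2.x[:2]-r1.x[:2]
print("cassette in dock",np.cos(th)*e[0]+np.sin(th)*e[1],-np.sin(th)*e[0]+np.cos(th)*e[1])
np.save("dock.npy",r1.x); np.save("cas.npy",r2.x)
E
```

```text
dock [ 0.58110078 -0.13474094  0.06013563] 3.445517916743167
[[-0.4, 0.6], [-0.0, 0.3], [0.2, 0.6], [0.5, 0.3], [0.2, -0.4], [0.7, -0.5], [-0.5, -0.9], [-0.8, -0.5]]
cas [ 0.5257033  -0.13807932  0.05553909] 3.182155736591334
[[-1.0, -0.0], [1.2, -0.6], [-1.3, 0.7], [1.0, 0.2]]
cassette in dock -0.05549797146323006 -2.9862040169521646e-06
```

```bash
cat > rob.py <<'E'
from bench import *
from cam import *
X,Y,TH=np.load("dock.npy")
a=np.pi/2+TH/2; QD=[0,np.cos(a),np.sin(a),0]
def w(x,z,y=0): return world([[x,y,z]],X,Y,TH)[0]      # dock -> world
def fd():                                               # force along dock x, y, z
    f=current_ft_force(); c,s=np.cos(TH),np.sin(TH); return np.round([c*f[0]+s*f[1],-s*f[0]+c*f[1],f[2]],1)
def pd():
    p=current_position(); c,s=np.cos(TH),np.sin(TH); e=np.array(p[:2])-[X,Y]
    return np.round(1e3*np.array([c*e[0]+s*e[1],-s*e[0]+c*e[1],p[2]]),1)
def say(t=""): print(t,pd(),fd(),round(current_clock(),2))
E
python3 - <<'E'
from rob import *
reach(w(-.080,.12),QD); say()
servo_line(w(-.080,.064),max_speed=.08); say("above")
print(servo_line(w(-.080,.045),max_speed=.02,until_force=5)); say("touch")
E
```

```text
[-79.8  -0.  120.5] [0.3 0.  0.4] 5.13
above [-79.6  -0.1  64.4] [ 0.9 -1.   1.3] 5.98
True
touch [-80.   -0.   51.5] [-0.2 -0.3  6.2] 6.63
```

```bash
python3 - <<'E'
from rob import *
z=pd()[2]/1e3
for i in range(14):
    z-=.001; servo_line(w(-.080,z),max_speed=.02); say(round(z*1e3,1))
    if fd()[2]>28: break
E
```

```text
50.5 [-79.8  -0.1  50.8] [-1.7  0.6  6.5] 6.88
49.5 [-79.7  -0.1  49.9] [-0.3  0.5  6.1] 7.13
48.5 [-79.7  -0.1  49. ] [-1.6 -0.2  7.2] 7.38
47.5 [-79.6  -0.1  48.1] [-0.8 -0.4  8. ] 7.63
46.5 [-79.6  -0.2  47.2] [-1.8  0.1  7.5] 7.88
45.5 [-79.5  -0.2  46.2] [-1.5  0.1  8.2] 8.13
44.5 [-79.4  -0.2  45.3] [-1.6  1.4  8.9] 8.38
43.5 [-79.4  -0.2  44.3] [-1.8  0.3  9.5] 8.63
42.5 [-79.1  -0.3  44. ] [-3.1  1.4 14.9] 8.88
41.5 [-78.5  -0.6  43.9] [-4.5  1.7 22.3] 9.13
40.5 [-77.8  -0.8  43.9] [-5.   1.8 30.4] 9.38
```

```bash
python3 - <<'E'
from rob import *
z=.0405; x=-.080
while x<.022:
    x+=.006; servo_line(w(x,z),max_speed=.03); f=fd(); say((round(x*1e3),round(z*1e3,1)))
    if f[0]<-25: print("stop"); break
    z+=np.clip((f[2]-30)/7.5e3*.6,-.0015,.0015)
E
```

```text
(-74, 40.5) [-71.1  -1.2  43.9] [-4.1  1.  26.4] 9.73
(-68, np.float64(40.2)) [-64.9  -1.4  43.9] [-3.8  0.3 27.6] 10.08
(-62, np.float64(40.0)) [-58.8  -1.4  43.9] [-4.5  1.4 29.6] 10.43
(-56, np.float64(40.0)) [-52.8  -1.5  43.9] [-4.1  0.5 29.3] 10.78
(-50, np.float64(39.9)) [-46.8  -1.4  43.9] [-3.6  0.1 29.1] 11.13
(-44, np.float64(39.9)) [-40.7  -1.4  43.9] [-2.8  0.2 28.6] 11.48
(-38, np.float64(39.7)) [-34.7  -1.5  43.8] [-4.2  0.5 29.1] 11.83
(-32, np.float64(39.7)) [-29.3  -1.4  43.7] [-4.4  0.3 28.5] 12.18
(-26, np.float64(39.6)) [-24.5  -1.4  43.6] [-8.6 -0.8 33. ] 12.53
(-20, np.float64(39.8)) [-18.8  -1.3  43.6] [-9.2 -0.8 30.7] 12.88
(-14, np.float64(39.9)) [-12.6  -1.3  43.6] [-7.9 -0.7 29.6] 13.23
(-8, np.float64(39.8)) [-6.3 -1.2 43.6] [-6.9 -0.8 29.2] 13.58
(-2, np.float64(39.8)) [-0.2 -1.2 43.5] [-6.6 -0.5 28.1] 13.93
(4, np.float64(39.6)) [ 5.9 -1.2 43.5] [-7.7 -0.  28.5] 14.28
(10, np.float64(39.5)) [11.9 -1.2 43.5] [-7.2 -0.2 28.2] 14.63
(16, np.float64(39.3)) [17.9 -1.2 43.4] [-7.  -0.5 28.3] 14.98
(22, np.float64(39.2)) [23.8 -1.1 43. ] [-6.1 -0.3 26.5] 15.33
```

```bash
python3 - <<'E'
from rob import *
z=.0390; x=.022
while x<.040:
    x+=.0015; servo_line(w(x,z),max_speed=.02); f=fd(); say((round(x*1e3,1),round(z*1e3,1)))
    if f[0]<-22: print("stop"); break
    z+=np.clip((f[2]-30)/7.5e3*.6,-.0015,.0015)
P=current_position();Q=current_tcp_rot(); im=capture("wrist")
import cv2; cv2.imwrite("pics/w2.png",im[:,:,::-1])
E
```

```text
(23.5, 39.0) [25.  -1.1 42.9] [-7.5 -0.4 29. ] 15.58
(25.0, np.float64(38.9)) [26.4 -1.2 43. ] [-7.8 -0.  29.4] 15.83
(26.5, np.float64(38.9)) [27.8 -1.2 42.9] [-8.9 -0.8 30.1] 16.08
(28.0, np.float64(38.9)) [29.1 -1.2 42.9] [-8.5 -0.4 29.5] 16.33
(29.5, np.float64(38.8)) [30.1 -1.2 42.9] [-10.5  -0.2  32. ] 16.58
(31.0, np.float64(39.0)) [30.1 -1.2 42.9] [-15.5   0.4  35.2] 16.83
(32.5, np.float64(39.4)) [30.2 -1.2 43. ] [-17.9  -0.9  34.9] 17.08
(34.0, np.float64(39.8)) [30.2 -1.2 43. ] [-22.2  -0.9  36.4] 17.33
stop
```

View pics/w2.png

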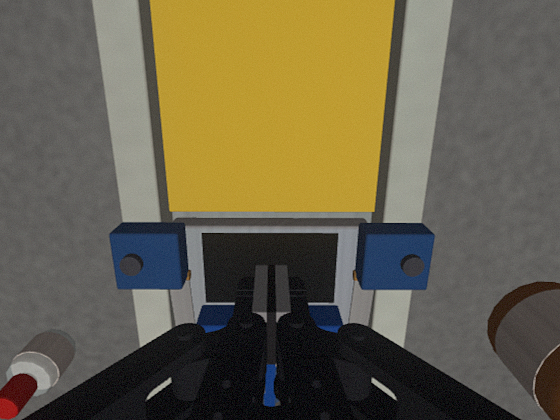

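The picture shows a clear strip between the yellow lifter's end (row 212) and the cassette's rear edge (row 222). The lifter looks up behind the cassette, and x has hit a hard stop at 30.1 mm. I'll unload gently and lift off.

```bash
python3 - <<'E'
from rob import *
for x,z in ((33,.0405),(32,.0415),(31.2,.0422),(30.6,.0430),(30.0,.0437),(29.0,.0445),(28.5,.047)):
    servo_line(w(x/1e3,z,-.0012),max_speed=.02); say((x,z))
servo_line(w(.027,.10),max_speed=.06); say("up")
servo_line(w(-.06,.20),max_speed=.15); pause(.5)
P=current_position();Q=current_tcp_rot(); im=capture("wrist"); say()
import cv2,json; cv2.imwrite("pics/w3.png",im[:,:,::-1]); json.dump([list(P),list(Q)],open("w3.json","w"))
H=np.array([[4,-43,32],[4,43,32],[-2,-40,31],[-2,40,31],[42,-31,48],[42,31,48]])/1e3
print(project(world(H,X,Y,TH),P,Q).round(1).tolist())
c=capture("top"); t=capture("scene")
f=lambda i:cv2.resize(i,None,fx=390/155,fy=390/155,interpolation=cv2.INTER_CUBIC)
cv2.imwrite("pics/crop3.png",np.hstack([f(c[155:310,195:350]),f(t[125:280,200:362])])[:,:,::-1])
E
```

```text
(33, 0.0405) [30.2 -1.3 43. ] [-16.1   2.4  29.5] 17.63
(32, 0.0415) [30.1 -1.3 43. ] [-9.8  0.3 19.6] 17.88
(31.2, 0.0422) [30.  -1.3 43.1] [-6.2  0.5 13.2] 18.13
(30.6, 0.043) [30.  -1.2 43.1] [-3.2  0.2  7.1] 18.38
(30.0, 0.0437) [30.  -1.1 43.3] [-0.6 -0.4 -0.7] 18.63
(29.0, 0.0445) [29.  -1.2 44.4] [ 0.4 -0.4 -0.6] 18.88
(28.5, 0.047) [28.7 -1.2 47.2] [-0.8  0.3 -0.1] 19.16
up [26.6  0.1 99.6] [ 0.1  0.7 -0.1] 20.19
 [-60.    0.  199.9] [ 0.7 -0.5 -0.3] 21.77
[[223.3, 255.1], [318.0, 255.2], [226.5, 248.6], [314.8, 248.7], [236.1, 301.2], [305.0, 301.3]]
```

View pics/w3.png

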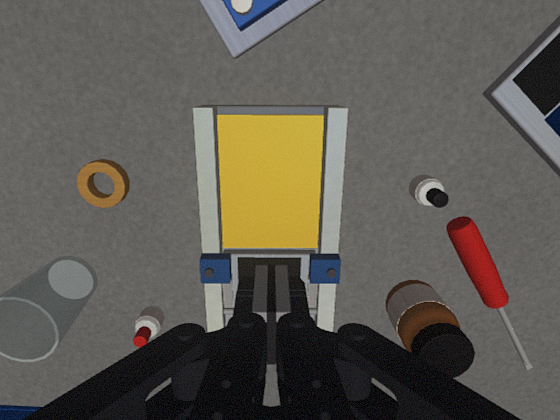

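View pics/crop3.png

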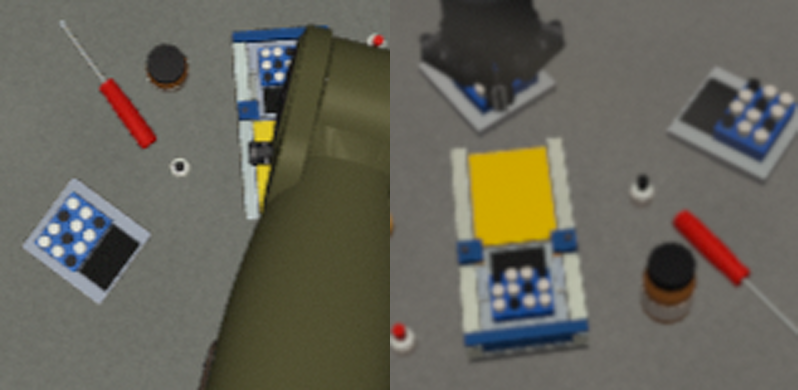

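The wrist picture has the lifter's end at row 249, and the up height predicts 248.6. The cassette's rear edge is near row 255, where home predicts it. The scene picture shows the cassette against the blue stop, with the other objects in view unmoved. Handing in.

```bash
python3 -c "
from bench import *
print(close_job(),current_clock())"
```

```text
the job is handed in; nothing more can be done
the job is handed in; nothing more can be done
```

The cassette is home against the blue end stop with the lifter up behind it. I handed the job in at about 22 s on the robot's clock.

- **Press:** I used the smallest of the three cassettes, the one in the dock. With closed fingertips on its black ledge I pressed about 30 N, and the lifter bottomed with the fingertips at dock z 33 mm.
- **Slide:** I slid it forward under the lips and leaf springs at 26–36 N of press. It met a hard stop with the TCP at dock x 30.1 mm and about 22 N of push. Its ledge was then at z 32 mm, the home height.
- **Release:** I took the force off in steps, with almost no upward pull on the cassette (under 1 N), and then lifted the hand away.

**Last checks:**
- **Lifter:** its end showed at pixel row 249, against a predicted 248.6 for the up position.
- **Cassette:** its rear edge was near the predicted home row of 255, and the scene picture shows it against the stop.
- **Other objects:** the screwdriver, amber jar, both loose vials and the larger cassette beside the screwdriver look unmoved. I did not compare the beaker, collar or tip box before and after. The hand partly hid the other larger cassette. No contact was felt away from the cassette.

No check failed or disagreed. The arm hid part of the final top picture, so that check rests on the scene and wrist views.

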